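Lock the rail and hold the cam clamp at full lift

TASK

Glue-up at the stretcher-frame jig: knock the brass sprung lock pin in the rail fully down with the mallet (not with the fingers), then stand the mallet back on its cork mat as it was. Then take the cam lever by its black post and swing it to the point of highest lift, where the post stands over the red mark and the cam presses the loose batten against the rail's pad, and finish while still holding it there: the lever springs back if let go. Leave everything else on the table alone.

Things in the scene. Friction and masses are not known exactly. Their poses are not given: they have to be found in the camera images.
- jig: Plywood gluing jig fixed to the table, turned up to 0.3 rad. Origin on the table; x from lever side to rail, z up. Plate x -100 to 90, y -150 to 150, 18 mm thick. Fixed light wooden rail x 47 to 77, y -140 to 140, top 48 mm above the table. Pin at (62, 105), cam pivot at (-19.5, -30). Cam, pad, stops and batten stay below 42 mm.
- cam_lever (a joint): Lever angle (rad), grows anticlockwise from above, stops at 0 and 2.2. 0: lever along the jig's -x; highest lift of its steel eccentric cam at 1.57: along the jig's -y; beyond, the lift falls. Lift 12 mm x sin(angle). Starts at 0 to 0.45. Return spring 0.25 N m/rad from 0, friction 0.12 N m: about 6 N at the post to reach the top, 2 N to hold; let go, it springs back.
- post_top (a point): Centre of the top face of the cam lever's upright round black post (18 mm across, 60 mm tall, top 114 mm above the table), at the end of the red lever arm (20 mm wide, its top 52 mm above the table). It moves with the lever, 100 mm from cam_pivot. Fingers can take the upper 55 mm of the post from above.
- cam_pivot (a point): The lever's pivot axis, at the plate's top, 18 mm above the table.
- peak_mark (a point): Centre of the red painted square (26 mm) on the jig plate, 18 mm above the table: straight below the post when the cam is at its highest lift.
- lock_pin (a joint): How far the brass lock pin is pushed down: 0 up (start), 0.014 m fully down at its stop. It resists with 4 N of friction and a 120 N/m spring, at most about 6 N, and stays where it is driven.
- pin_top (a point): Centre of the top face of the brass lock pin's round head, 18 mm across, 16 mm high, standing on the rail near its +y end (jig frame). Top 64 mm above the table when up, 50 mm fully down (2 mm still stand out of the rail).
- mallet: Mallet standing on its head: black rubber head 50 x 50 x 70 mm high, origin at the centre of its lower (striking) face. Wooden handle (20 wide, 24 mm high, blue end) sticks out level along the mallet's +x to 200 mm from the head's centre, axis 35 mm above the lower face. 0.26 to 0.4 kg, centre of mass 12 mm from the head's centre towards the handle.
- mallet_grip (a point): Point on the axis of the mallet's handle, 75 mm from the head's centre, 35 mm above the lower face: a good place to grip.
- mat: Cork mat fixed to the table, 160 x 160 mm, 4 mm thick, origin at the centre of its underside. The mallet stands on it at the start, near its middle.
- batten: Loose brown wooden batten, 24 x 200 x 20 mm high, lying on the jig plate along the rail, between the cam and the rail's blue pad, with a small steel stop near each end. Origin at the centre of its underside, long side along its y. The cam meets it near 0.95 rad and presses it against the pad.
- pad (a joint): How far (m) the blue sprung pad on the rail's inner face (180 mm long) is pressed back towards the rail by the batten: 0 free, about 0.0025 at the cam's highest lift, stop at 0.006. Its spring is 1000 N/m.
- tape: Bystander: yellow roll of tape lying flat, 100 mm across, 25 mm high; origin centre of underside.
- red_jar: Bystander: red jar, 64 mm across, 95 mm high; origin centre of underside.
- brush_mug: Bystander: blue mug, 80 mm across, 90 mm high; origin centre of underside.
- steel_rule: Bystander: bare metal bar rule lying flat, 30 x 200 x 5 mm, long along its y; origin centre of underside.
- sanding_block: Bystander: orange sanding block, 70 x 45 x 30 mm; origin centre of underside.
- paint_brush: Bystander: brush lying flat, handle towards its -x; origin at its underside.
Mind the look-alikes: they are no part of the job. Leave any orange or purple look-alike of the mallet alone.

How it is judged (in metres and radians):
On the way, in this order (a step that is already met when the one before it is completed fails the run):
1. the lock pin is knocked fully down with the mallet (value of joint lock_pin above 0.011 m), for 0.1 s.
2. the mallet stands on its cork mat again, released (value of joint lock_pin above 0.011 m and x of mallet in the frame of mat between -0.07 and 0.07 m and y of mallet in the frame of mat between -0.07 and 0.07 m and z of mallet in the frame of mat below 0.012 m and angle between mallet's own z axis and vertical below 0.15 rad and contact force between each of the arm, the fingers and mallet below 0.1 N), for 0.2 s.
3. the cam lever is at its highest lift, held by the fingers (value of joint cam_lever between 1.42 and 1.72 rad and contact force between the fingers and cam_lever above 0.5 N), for 0.2 s.
At the end, for the whole second after the job is handed in: Fingers hold the cam lever (over 0.5 N) at rest within 0.15 rad of highest lift; the cam presses the batten (over 0.7 N) and the pad is in by over 0.7 mm; the pin is down over 11 of 14 mm; the mallet stands on its head, released, head centre within 70 mm of the mat's middle on each axis (all of step 2 and all of step 3 and velocity of joint cam_lever between -0.1 and 0.1 rad/s and contact force between cam_lever and batten above 0.7 N and value of joint pad above 0.0007 m and contact force between mallet and cam_lever below 0.1 N); the arm keeps its last pose, push and grip.
It fails at once if the pin is pushed with the fingers or arm instead of the mallet (contact force between any of the fingers, the arm and lock_pin above 1 N).
It fails at once if a bystander is moved by more than 30 mm (distance of any of tape, red_jar, brush_mug, steel_rule, sanding_block, paint_brush from where it was at the start of the episode above 0.03 m).
It also fails if it takes over 58 s, if anything falls off the work surface, if the arm or the gripper's body presses on something with over 40 N, if the wrist force passes 120 N, or if a joint passes its speed limit or range.

ROBOT

A 6-joint arm with a two-finger parallel gripper is mounted at the origin on the work surface. World frame = base frame: x ahead of the robot, y to its left, z up, the work surface at z = 0. Lengths are in mm, angles in rad, forces in N, time in s.
With the tool pointing down it reaches from about 350 to 850 mm from the base axis. Payload 8.1 kg.
Tool frame: the origin (TCP) lies midway between the tips of the shut fingers; the grasp point (between the pads) lies 19 mm behind it; z points along the fingers, y is the direction in which the jaws open and shut (so a half turn about z gives the same grasp; the last joint's range is limited). The gripper opens to 85 mm and grips with 20 to 120 N. Pads are 22 mm wide; open, the fingers measure 114 mm over their backs; the gripper's body (76 mm by 85 mm) begins 54 mm behind the grasp point. The pads swing forward as they close: fully open they stand 13 mm farther back than shut.
Start: joints at [-1.424, 0.13, 1.488, -0, 1.523, -0.085], TCP at [137.858, -583.952, 231.292] pointing down, gripper open.
Joint ranges: [-2.96, 2.96], [-0.89, 2.26], [0.02, 2.5], [-1.34, 4.48], [0, 2.73], [-2.66, 2.66]. Speed limits (rad/s): [2.39, 2.39, 2.79, 3.14, 3.14, 3.14].

INTERFACE

Orientations are given as a unit quaternion [w, x, y, z].
In Python, from rig import robot, cams gives the robot as it stands.
- The arm moves only by the tool carry_out, never from a script. Its argument "plan" is one flat list of numbers, 4 for each row, row after row: the shift along the tool's x, y, z in units of 30 mm (1.0 is 30 mm), then the turn about the tool's z in units of 6 degrees (1.0 is 6 degrees). A call has 1 to 8 rows; each row shifts and turns the pose as measured when the row begins, along the tool's axes as they then stand; what a row does not reach is not made up. A row lasts 1/12 s, in which the tool goes at most 41.7 mm and 7.16 degrees, less where a joint would pass 70% of its speed; a pose out of reach is approached as far as the arm can. A call is refused whole if a number of a shift passes 1 or a number of a turn 1, either way. A call with a gripper value outside its range is refused whole. "jaw" is the finger opening in mm, from 0 to 85.4, set as the call begins (left out, the last holds). The fingers move at their own pace and stop on an object; the grip force is fixed at half the most. Time passes only in rows, so rows that do not move let the fingers close. It gives the time, the measured TCP pose, the force and the opening at its end, in the units of the state.
- robot.get_state(): the state, without advancing time (a new reading comes with each control period).
- cams.grab_frame(name): name is "scene" or "top" or "wrist"; returns (picture, depth): 480x640x3 uint8, blue, green, red; 480x640 float32, mm along the optical axis (not along the pixel's ray), 0 where there is no reading.
- cams.calibration(name): a dict with "camera_matrix" (3x3 intrinsics, pixels), "k1" (the pictures are not rectified: a ray, as slopes to the right and down, at radius r is drawn at 1 + k1 r^2 times it, then the intrinsics apply), "camera_from_world" (4x4, takes a point from world to camera coordinates); the wrist camera has in their place "T_tool_cam" (4x4, takes a point from camera to tool coordinates, whose origin is the TCP and whose axes are the flange's). Camera axes: x right, y down, z forward; pixel columns grow to the right and rows downward; lengths in mm; the calibration is good to about 2 mm. A picture is of the moment at which its call begins: read the wrist's pose just before it. calibration takes no time and is no camera call.
- robot.close_job(): hands the job in, once; it reports no verdict.
Trained networks look in the newest picture that a camera, given by its name, has taken for a name from the list of things; names that differ only in an ending like _2 or _b are one class to them, and where a whole thing is asked for, a point or a joint stands for the part that bears it (a point fixed in the world has none). Each returns a list of dicts, best first, with "conf" (0 to 1); they miss things now and then, are a little off and sometimes report something else, mostly with a low value. They report only what shows in the picture. A call takes as long as a camera call. They do not tell look-alikes from the thing itself.
- cams.silhouettes(camera, query): "pixels" (480x640 bool, what is visible of it) and "box" ([centre column, centre row, width, height] in pixels, round what is visible of it).
The state is a dict: "time": time; "joint_pos": joint angles; "joint_vel": joint speeds; "tau": joint torques, N m; "position": TCP position; "eef_rot": TCP orientation; "contact_force": force on the tool from outside, world axes, zero at the start; "moment": the same for the moment, N m; "width": opening from 0.0 (shut) to 1.0 (fully open).
Only numpy, scipy, OpenCV 4.12 (cv2) and the standard library are available. Lean on these libraries where they do the work, as an engineer would, in place of code of your own. Each camera call takes 0.05 s, during which the arm holds its last target.

## Working session

There is one attempt and no reset: what is moved stays moved. The work goes in short steps, Python scripts to look and compute and a tool call to move; the robot and the scene stay as the last step left them, time stands still between calls to the robot, and variables do not carry over. Pictures are saved under pics/ and viewed, and the job is handed in when it is done.

Besides the shell and the picture viewer there is one more tool, called after "Request:" by a JSON object that holds its "name" and its "arguments", one argument or row to a line. carry_out: Moves the arm, as the interface text tells. Its arguments: {"type":"object","properties":{"plan":{"type":"array"},"jaw":{"type":"number"}},"required":["plan"]}

```bash
ls; mkdir -p pics
python3 - <<'E'
from rig import robot, cams
import cv2, numpy as np
s=robot.get_state()
print(s)
for n in ["scene","top"]:
    p,d=cams.grab_frame(n); cv2.imwrite(f"pics/{n}0.png",p); np.save(f"{n}0.npy",d)
    c=cams.calibration(n); print(n,c)
print(cams.calibration("wrist"))
E
```

```text
pics
{'time': 0.0, 'joint_pos': array([-1.42443996e+00,  1.31170810e-01,  1.48930286e+00, -5.86735953e-06,
        1.52299990e+00, -8.53554843e-02]), 'joint_vel': array([ 0.00011175,  0.00058908,  0.00092693, -0.00137624,  0.00281502,
        0.00125135]), 'tau': array([-3.30613846e-03, -5.69417632e+01, -5.00554132e+01, -2.76663895e-04,
        1.50699634e-02, -1.31412355e-05]), 'position': array([ 137.74993178, -583.39710464,  230.22572815]), 'eef_rot': array([-9.39929959e-04,  9.93295750e-01,  1.15597011e-01, -3.16087337e-05]), 'contact_force': array([0.13137882, 1.3604868 , 0.74141074]), 'moment': array([ 0.02438426,  0.03720879, -0.01916163]), 'width': 1.0019460868687333}
scene {'camera_matrix': array([[497.76211952,   0.        , 320.14848487],
       [  0.        , 497.76211952, 240.52093425],
       [  0.        ,   0.        ,   1.        ]]), 'k1': -0.05560125155409498, 'camera_from_world': array([[-6.74866069e-01,  7.37923475e-01,  4.97322186e-03,
         4.17936553e+02],
       [ 5.76646800e-01,  5.31552251e-01, -6.20427814e-01,
        -2.19856927e+02],
       [-4.604717
[... 579 characters left out ...]
53902562e-03, -9.92611825e-01,
         1.45245329e+03],
       [ 0.00000000e+00,  0.00000000e+00,  0.00000000e+00,
         1.00000000e+00]])}
{'camera_matrix': array([[422.61858554,   0.        , 322.33441187],
       [  0.        , 422.61858554, 239.33289156],
       [  0.        ,   0.        ,   1.        ]]), 'k1': 0.028962823001999052, 'T_tool_cam': array([[-1.23405928e-03, -9.58640752e-01, -2.84616209e-01,
         7.18428211e+01],
       [ 9.99999023e-01, -1.36986225e-03,  2.78085717e-04,
         5.37236615e-01],
       [-6.56469302e-04, -2.84615588e-01,  9.58641505e-01,
        -1.41595454e+02],
       [ 0.00000000e+00,  0.00000000e+00,  0.00000000e+00,
         1.00000000e+00]])}
```

View pics/scene0.png

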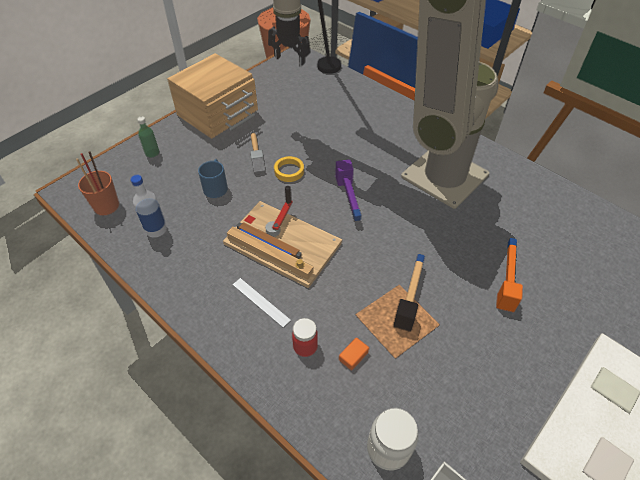

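View pics/top0.png

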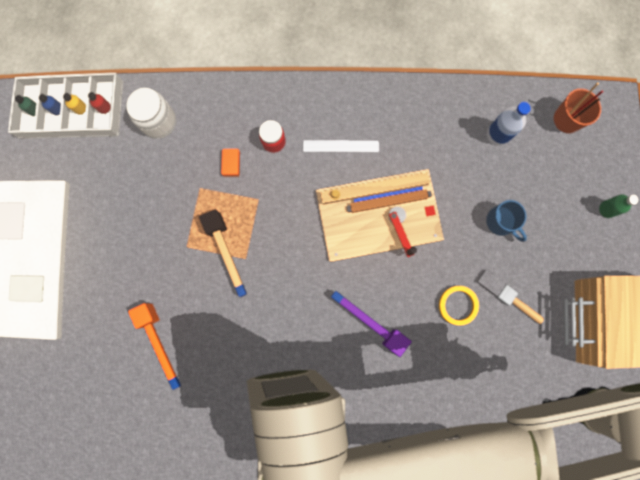

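```bash
cat > h.py <<'E'
import numpy as np, cv2
from rig import robot, cams
from scipy.spatial.transform import Rotation as R
def rot(q): return R.from_quat([q[1],q[2],q[3],q[0]]).as_matrix()
def cfw(name,st=None):
    c=cams.calibration(name)
    if name!="wrist": return c, c["camera_from_world"]
    T=np.eye(4);T[:3,:3]=rot(st["eef_rot"]);T[:3,3]=st["position"]
    return c, np.linalg.inv(T@c["T_tool_cam"])
def rays(c,uv):
    K=c["camera_matrix"]; 
    return cv2.undistortPoints(np.asarray(uv,float).reshape(-1,1,2),K,np.array([c["k1"],0,0,0.])).reshape(-1,2)
def at_z(name,uv,z,st=None):
    c,M=cfw(name,st); Mi=np.linalg.inv(M)
    r=rays(c,uv); d=np.c_[r,np.ones(len(r))]@Mi[:3,:3].T; o=Mi[:3,3]
    return o+d*((z-o[2])/d[:,2])[:,None]
def with_depth(name,uv,dep,st=None):
    c,M=cfw(name,st); Mi=np.linalg.inv(M)
    r=rays(c,uv); p=np.c_[r,np.ones(len(r))]*np.asarray(dep)[:,None]
    return p@Mi[:3,:3].T+Mi[:3,3]
def cloud(name,mask,d,st=None):
    v,u=np.nonzero(mask&(d>0)); return with_depth(name,np.c_[u,v],d[v,u],st)
def proj(name,P,st=None):
    c,M=cfw(name,st); P=np.atleast_2d(P)@M[:3,:3].T+M[:3,3]
    s=P[:,:2]/P[:,2:]; s=s*(1+c["k1"]*(s**2).sum(1))[:,None]
    return s@c["camera_matrix"][:2,:2].T+c["camera_matrix"][:2,2]
E
python3 - <<'E'
from h import *
for n in ["top","scene"]:
    d=np.load(f"{n}0.npy")
    for q in ["mallet","jig","cam_lever","lock_pin","mat","tape","red_jar","steel_rule","sanding_block","brush_mug","paint_brush"]:
        for r in cams.silhouettes(n,q)[:3]:
            P=cloud(n,r["pixels"],d)
            if len(P): print(n,q,round(r["conf"],2),np.round(r["box"]),np.round(np.median(P,0)),np.round(np.percentile(P,98,0)),np.round(np.percentile(P,2,0)))
E
```

```text
top mallet 0.97 [153. 347.  52.  84.] [266. 376.  48.] [333. 426.  74.] [133. 312.  -0.]
top mallet 0.71 [370. 326.  80.  61.] [ 278. -199.   50.] [365. -84.  75.] [ 228. -256.   27.]
top mallet 0.65 [223. 252.  46.  89.] [507. 207.  54.] [569. 251.  79.] [367. 148.  29.]
top jig 0.64 [380. 216. 132.  98.] [ 562. -193.   20.] [672. -49.  56.] [ 468. -343.    4.]
top jig 0.58 [224. 224.  70.  74.] [555. 197.   4.] [632. 295.  11.] [471. 132.  -3.]
top jig 0.35 [230. 161.  16.  31.] [707. 192.  30.] [742. 215.  36.] [675. 172.   6.]
top cam_lever 0.67 [403. 232.  28.  46.] [ 538. -245.   51.] [ 586. -218.  115.] [ 465. -269.   35.]
top lock_pin 0.49 [334. 192.   2.   6.] [617. -79.  63.] [626. -72.  68.] [610. -87.  51.]
top lock_pin 0.19 [401. 231.  29.  51.] [ 540. -245.   51.] [ 589. -217.  115.] [ 465. -269.   18.]
top mat 0.79 [223. 223.  72.  71.] [557. 197.   4.] [632. 295.  12.] [471. 130.  -3.]
top mat 0.53 [380. 216. 126.  88.] [ 561. -191.   20.] [670. -52.  56.] [ 468. -341.   12.]
top mat 0.16 [336. 195.   1.   3.] [617. -79.  64.] [624. -74.  67.] [611. -85.  60.]
top tap
[... 1521 characters left out ...]
   -1.]
scene red_jar 0.58 [306. 338.  20.  40.] [782.  98.  85.] [803. 119.  99.] [748.  64.   8.]
scene steel_rule 0.6 [261. 304.  59.  50.] [760. -81.   5.] [774.   4.  10.] [ 743. -184.   -0.]
scene sanding_block 0.75 [356. 353.  31.  37.] [716. 200.  29.] [745. 221.  35.] [676. 176.  -1.]
scene brush_mug 0.64 [212. 180.  28.  35.] [ 571. -502.   58.] [ 605. -475.   92.] [ 529. -555.    4.]
scene brush_mug 0.45 [355. 356.  31.  35.] [717. 201.  29.] [745. 221.  35.] [680. 177.  -0.]
scene paint_brush 0.89 [257. 154.  15.  43.] [ 381. -511.   18.] [ 428. -452.   26.] [ 301. -612.   -1.]
scene paint_brush 0.5 [213. 178.  31.  35.] [ 568. -505.   57.] [ 605. -475.   92.] [ 511. -606.    1.]
```

Run:
```python
import cv2
a=cv2.imread("pics/top0.png")
cv2.imwrite("pics/crop_jig.png",cv2.resize(a[160:270,300:460],None,fx=5,fy=5,interpolation=cv2.INTER_CUBIC))
cv2.imwrite("pics/crop_mal.png",cv2.resize(a[180:300,170:290],None,fx=5,fy=5,interpolation=cv2.INTER_CUBIC))
```

```text
(no output)
```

View pics/crop_jig.png

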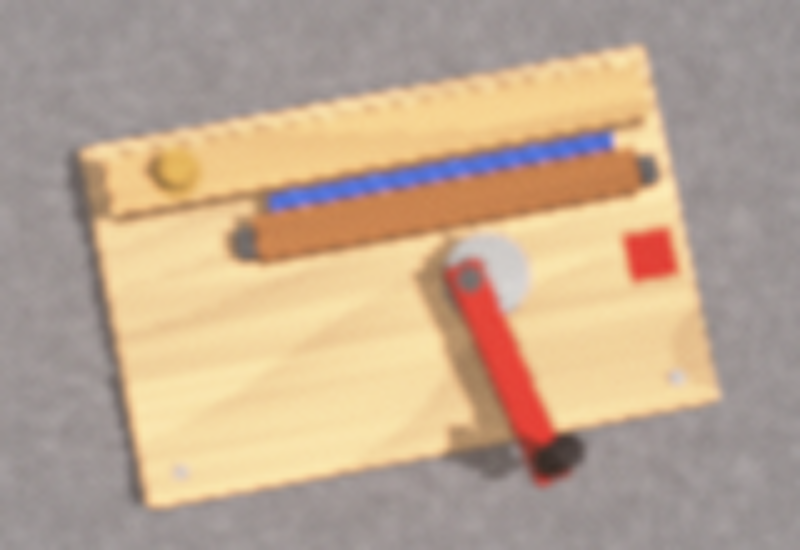

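View pics/crop_mal.png

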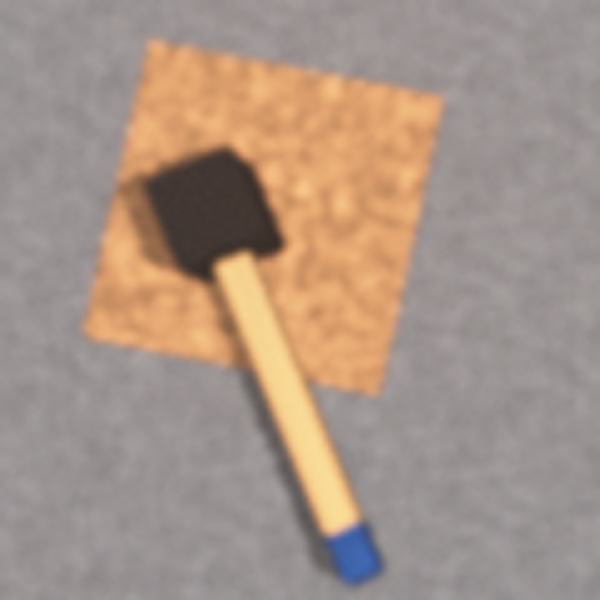

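Run:
```python
from h import *
from scipy.optimize import least_squares
f=lambda u,v:(300+u/5-.4,160+v/5-.4)
# jig pts and pixel (top)
J=np.array([[62,105,64],[80.5-161,0,0]][:1]+[[-19.5,-130,18],[-100,-150,18],[-100,150,18],[77,-140,48],[-19.5,-30,54]],float)
U=np.array([f(175,170),f(650,254),f(720,398),f(147,505),f(645,45),f(470,278)])
def T(p,P):
    c,s=np.cos(p[2]),np.sin(p[2]); return np.c_[p[0]+c*P[:,0]-s*P[:,1],p[1]+s*P[:,0]+c*P[:,1],P[:,2]]
r=least_squares(lambda p:(proj("top",T(p,J))-U).ravel(),[560,-190,0.2],loss="soft_l1",x_scale=[100,100,1])
p=r.x; print(p, np.round(proj("top",T(p,J))-U,1))
Q=np.array([[62,105,64],[-19.5,-30,18],[-19.5,-130,18]],float); W=T(p,Q); print("pin,pivot,mark",W.round(1))
pt=at_z("top",[f(558,452)],114)[0]; v=pt-W[1]; print("post",pt,np.hypot(*v[:2]), "ang",(np.arctan2(v[1],v[0])-p[2]-np.pi+np.pi)%(2*np.pi)-np.pi)
a=cv2.imread("pics/scene0.png")
for n in W: print(proj("scene",n).round(1))
print("post scene",proj("scene",pt))
# mallet
for n in ["top","scene"]:
    img=cv2.imread(f"pics/{n}0.png"); d=np.load(f"{n}0.npy")
    sil=[s for s in cams.silhouettes(n,"mallet") if abs(np.median(cloud(n,s["pixels"],d)[:,1])-210)<40][0]["pixels"]
    hsv=cv2.cvtColor(img,cv2.COLOR_BGR2HSV)
    P=cloud(n,sil,d); v,u=np.nonzero(sil&(d>0)); h=hsv[v,u]
    dark=(h[:,2]<90)&(h[:,1]<110)&(P[:,2]>66); blue=(h[:,0]>95)&(h[:,0]<130)&(h[:,1]>120)&(P[:,2]>20)
    wood=(h[:,0]>8)&(h[:,0]<28)&(h[:,2]>120)&(P[:,2]>38)&(P[:,2]<60)
    H=P[dark];B=P[blue];Wd=P[wood]
    print(n,"head",H.mean(0).round(1),len(H),cv2.minAreaRect(H[:,:2].astype(np.float32)),"blue",B.mean(0).round(1),"wood",Wd.mean(0).round(1),len(Wd))
    X=np.r_[Wd,B][:,:2]; vx,vy,x0,y0=cv2.fitLine(X.astype(np.float32),cv2.DIST_HUBER,0,.01,.01).ravel(); print("axis",vx,vy,x0,y0,np.arctan2(vy,vx))
    far=(X-[x0,y0])@[vx,vy]; print(np.percentile(far,[0,1,99,100]))
    M=cloud(n,[s for s in cams.silhouettes(n,"mat")][0]["pixels"],d); M=M[np.abs(M[:,2]-4)<5]; print("mat",cv2.minAreaRect(M[:,:2].astype(np.float32)))
```

```text
[ 5.79396670e+02 -1.94244844e+02  1.95850039e-01] [[ 0.3 -0.9]
 [ 0.1 -0.2]
 [ 0.1 -0.1]
 [ 0.3  0.3]
 [-1.   2.4]
 [ 0.  -0.2]]
pin,pivot,mark [[ 619.8  -79.2   64. ]
 [ 566.1 -227.5   18. ]
 [ 585.6 -325.6   18. ]]
post [ 471.90820907 -262.2280588   114.        ] 100.40866254876676 ang 0.15767338013198717
[[298.9 260.8]]
[[276.1 232. ]]
[[249.1 218.8]]
post scene [[288.58055173 187.21316356]]
top head [543.7 228.7  74.3] 351 ((544.4942016601562, 228.97642517089844), (48.49320983886719, 47.45863723754883), 23.25361442565918) blue [373.  153.8  51.7] wood [455.2 190.2  50.5] 483
axis 0.91289973 0.40818387 444.3282 185.46121 0.42046377
[-89.7127699  -87.38936167  85.07322221 129.79875999]
mat ((551.633544921875, 212.37643432617188), (164.10398864746094, 163.00355529785156), 79.02642822265625)
scene head [549.7 234.1  73.9] 336 ((547.775146484375, 233.02243041992188), (53.80459976196289, 48.44472885131836), 24.135095596313477) blue [376.1 156.6  52.1] wood [451.8 189.4  51.3] 312
axis 0.9161434 0.40085062 441.29575 184.97794 0.41244513
[-85.73836882 -79.79146775  76.15760336 138.92918212]
mat ((550.946533203125, 214.9508056640625), (163.96798706054688, 164.05612182617188), 78.78977966308594)
```

The mallets in the top picture are orange (141,316), purple (397,343), and the wooden-handled one with the black head on the cork mat (212,222). The last fits the description, and the enlarged crop shows the black head on cork, so that is the one to take. In the jig crop the pin, the red mark and the black post are all clear.

Request:
{"name": "carry_out", "arguments": {
  "plan": [0.95, -0.45, 0, -0.22, 0.95, -0.45, 0, -0.22, 0.95, -0.45, 0, -0.22, 0.95, -0.45, 0, -0.22, 0.95, -0.45, 0, -0.22, 0.95, -0.45, 0, -0.22, 0.95, -0.45, 0, -0.22, 0.95, -0.45, 0, -0.22],
  "jaw": 60
}}

```text
time: 2.07
position: [323.0, -408.8, 230.5]
eef_rot: [0.001, 0.979, 0.205, -0.001]
contact_force: [-0.5, -0.2, 0.9]
width: 0.704
```

```bash
cat >> h.py <<'E'
def delta(x,y,z,yaw=None):
    s=robot.get_state(); Rm=rot(s["eef_rot"]); cy=np.arctan2(Rm[1,0],Rm[0,0])
    d=np.array([x,y,z])-s["position"]
    t=0 if yaw is None else -np.degrees((yaw-cy+np.pi)%(2*np.pi)-np.pi)/6
    print("t",round(s["time"],2),"pos",s["position"].round(1),"yaw",round(cy,3),"tilt z",Rm[:,2].round(3),"F",s["contact_force"].round(1),"w",round(s["width"],3))
    print("units",(Rm.T@d/30).round(2),"turn",round(t,2),"len",np.linalg.norm(d).round(1))
E
python3 -c "
from h import *
delta(495,207.5,230,.417)"
```

```text
t 2.07 pos [ 323.  -408.8  230.5] yaw 0.413 tilt z [-0.001 -0.002 -1.   ] F [-0.5 -0.2  0.9] w 0.704
units [ 13.5  -16.51  -0.04] turn -0.04 len 639.9
```

Request:
{"name": "carry_out", "arguments": {
  "plan": [0.8, -1, 0, 0, 0.8, -1, 0, 0, 0.8, -1, 0, 0, 0.8, -1, 0, 0, 0.8, -1, 0, 0, 0.8, -1, 0, 0, 0.8, -1, 0, 0, 0.8, -1, 0, 0]
}}

```text
time: 2.73
position: [405.5, -99.8, 230.4]
eef_rot: [0.003, 0.979, 0.205, 0.001]
contact_force: [0.2, -0.3, -0.1]
width: 0.701
```

Request:
{"name": "carry_out", "arguments": {
  "plan": [0.8, -1, 0.3, 0, 0.8, -1, 0.3, 0, 0.8, -1, 0.3, 0, 0.8, -1, 0.3, 0, 0.8, -1, 0.3, 0, 0.8, -1, 0.3, 0, 0.8, -1, 0.3, 0, 0.6, -0.5, 0.3, 0]
}}

```text
time: 3.4
position: [489.5, 198.7, 160.7]
eef_rot: [0.004, 0.978, 0.206, 0.009]
contact_force: [1.0, -1.0, 0.4]
width: 0.702
```

Run:
```python
from h import *
s=robot.get_state(); p,d=cams.grab_frame("wrist"); cv2.imwrite("pics/w1.png",p); np.save("w1.npy",d)
delta(495,207.5,20,.417)
for g in [75,55]: print(g,proj("wrist",[545-g*.913,229.5-g*.407,51],s).round(1))
print(proj("wrist",[[544.5,229.5,74]],s))
```

```text
t 3.45 pos [489.8 200.7 158.4] yaw 0.416 tilt z [ 0.017 -0.004 -1.   ] F [-5.5  0.6 -0.9] w 0.704
units [ 0.19 -0.19  4.62] turn -0.01 len 138.7
75 [[310.7 255.6]]
55 [[310.3 224.6]]
[[307.89425168 134.11402341]]
```

View pics/w1.png

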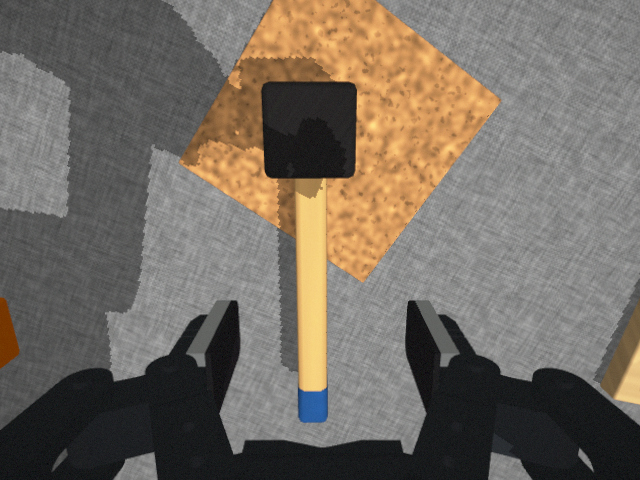

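Run:
```python
from h import *
s=robot.get_state()
h=at_z("wrist",[(309.5,130)],74,s)[0]; e=at_z("wrist",[(313,421)],51,s)[0]; m=at_z("wrist",[(311.5,220),(312.5,380)],51,s)
print(h,e,m); v=m[0]-m[1]; yaw=np.arctan2(v[1],v[0]); print(yaw, np.hypot(*(h-e)[:2]))
u=v[:2]/np.hypot(*v[:2]); g=h[:2]-58*u; print("head via handle end",e[:2]+200*u,"grip",g)
delta(g[0],g[1],19,yaw)
delta(g[0],g[1],80,yaw)
```

```text
[546.92663748 231.64305664  74.        ] [367.14573909 151.99209552  51.        ] [[498.32133558 209.85636965  51.        ]
 [396.75936535 165.20674395  51.        ]]
0.41419632365266423 196.6353148125703
head via handle end [550.23375092 232.4829641 ] grip [493.83111405 208.30070475]
t 3.45 pos [489.8 200.7 158.4] yaw 0.416 tilt z [ 0.017 -0.004 -1.   ] F [-5.5  0.6 -0.9] w 0.704
units [ 0.16 -0.23  4.65] turn 0.02 len 139.7
t 3.45 pos [489.8 200.7 158.4] yaw 0.416 tilt z [ 0.017 -0.004 -1.   ] F [-5.5  0.6 -0.9] w 0.704
units [ 0.19 -0.21  2.62] turn 0.02 len 78.9
```

Request:
{"name": "carry_out", "arguments": {
  "plan": [0.1, -0.11, 0.6, 0, 0.1, -0.11, 0.6, 0, 0, 0, 0.7, 0, 0, 0, 0.7, 0, 0, 0, 0, 0]
}}

```text
time: 3.87
position: [495.1, 213.9, 77.8]
eef_rot: [0.004, 0.978, 0.21, 0.009]
contact_force: [-2.0, -0.2, -1.0]
width: 0.704
```

```bash
python3 -c "
from h import *
delta(493.8,208.3,19,.416)"
```

```text
t 3.87 pos [495.1 213.9  77.8] yaw 0.423 tilt z [ 0.019 -0.003 -1.   ] F [-2.  -0.2 -1. ] w 0.704
units [-0.15  0.13  1.96] turn 0.07 len 59.1
```

Request:
{"name": "carry_out", "arguments": {
  "plan": [-0.15, 0.13, 0.1, 0, 0, 0, 0, 0]
}}

```text
time: 4.03
position: [491.8, 207.8, 74.6]
eef_rot: [0.004, 0.978, 0.21, 0.008]
contact_force: [-1.4, 0.3, -0.8]
width: 0.704
```

```bash
python3 -c "
from h import *
s=robot.get_state()
p,d=cams.grab_frame('wrist'); cv2.imwrite('pics/w2.png',p)
delta(493.8,208.3,19,.416)
print(proj('wrist',[s['position']+[0,0,19]],s))
"
```

```text
t 4.08 pos [492.8 208.4  75.8] yaw 0.423 tilt z [ 0.019 -0.003 -1.   ] F [ 0.6 -0.3  1.4] w 0.703
units [-0.   -0.    1.89] turn 0.07 len 56.8
[[321.71060533 342.50985141]]
```

View pics/w2.png

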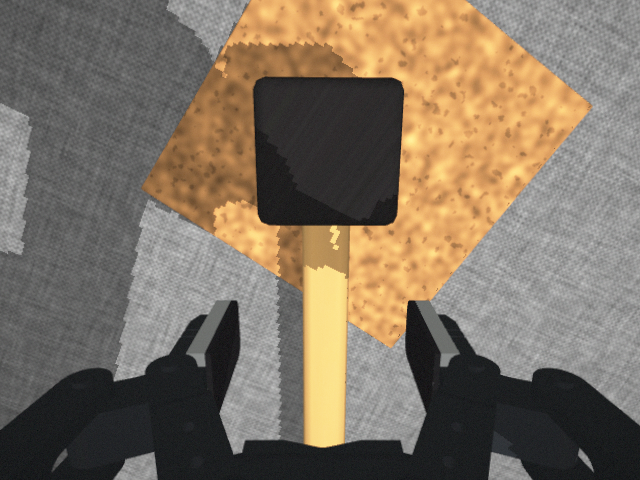

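Request:
{"name": "carry_out", "arguments": {
  "plan": [0, 0, 0.6, 0, 0, 0, 0.6, 0, 0, 0, 0.5, 0, 0, 0, 0.15, 0, 0, 0, 0, 0]
}}

```text
time: 4.5
position: [501.4, 209.2, 28.7]
eef_rot: [0.003, 0.978, 0.209, 0.017]
contact_force: [-0.9, 0.3, 0.2]
width: 0.707
```

```bash
python3 -c "
from h import *
delta(493.8,208.3,19,.416)"
```

```text
t 4.5 pos [501.4 209.2  28.7] yaw 0.421 tilt z [ 0.034  0.002 -0.999] F [-0.9  0.3  0.2] w 0.707
units [-0.25 -0.08  0.31] turn 0.05 len 12.4
```

Request:
{"name": "carry_out", "arguments": {
  "plan": [-0.13, -0.04, 0.15, 0, -0.13, -0.04, 0.15, 0, 0, 0, 0, 0]
}}

```text
time: 4.75
position: [495.5, 208.6, 22.6]
eef_rot: [0.002, 0.978, 0.209, 0.02]
contact_force: [-0.8, 1.2, 0.2]
width: 0.704
```

```bash
python3 -c "
from h import *
delta(493.8,208.3,19,.416)"
```

```text
t 4.75 pos [495.5 208.6  22.6] yaw 0.421 tilt z [ 0.039  0.003 -0.999] F [-0.8  1.2  0.2] w 0.704
units [-0.06 -0.01  0.12] turn 0.04 len 4.0
```

Now close on the handle.

Request:
{"name": "carry_out", "arguments": {
  "plan": [-0.05, 0, 0.12, 0, 0, 0, 0, 0, 0, 0, 0, 0, 0, 0, 0, 0, 0, 0, 0, 0, 0, 0, 0, 0],
  "jaw": 0
}}

```text
time: 5.25
position: [494.9, 208.4, 20.5]
eef_rot: [0.002, 0.978, 0.209, 0.021]
contact_force: [0.6, -0.4, -0.5]
width: 0.225
```

```bash
python3 -c "
from h import *
p,d=cams.grab_frame('wrist'); cv2.imwrite('pics/w3.png',p)
delta(493.8,208.3,120,.416)"
```

```text
t 5.3 pos [494.9 208.4  20.6] yaw 0.421 tilt z [ 0.042  0.004 -0.999] F [ 0.3 -0.6 -1. ] w 0.226
units [ 0.1   0.03 -3.31] turn 0.05 len 99.5
```

View pics/w3.png

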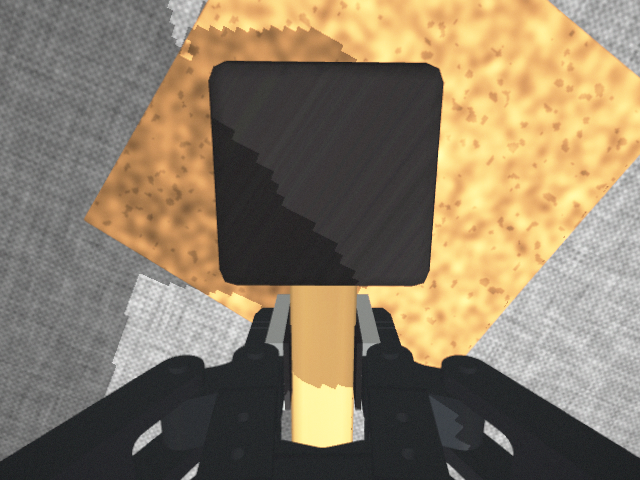

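The pads hold the handle (opening about 19 mm) just behind the head, which fills cols 210–442, rows 62–285. Next I lift it.

Request:
{"name": "carry_out", "arguments": {
  "plan": [0, 0, -0.3, 0, 0, 0, -0.5, 0, 0, 0, -0.6, 0, 0, 0, -0.6, 0, 0, 0, -0.6, 0, 0, 0, -0.5, 0, 0, 0, -0.3, 0, 0, 0, 0, 0]
}}

```text
time: 5.97
position: [485.8, 206.5, 125.4]
eef_rot: [0.003, 0.978, 0.209, 0.015]
contact_force: [1.3, -0.3, -3.3]
width: 0.225
```

```bash
python3 -c "
from h import *
p,d=cams.grab_frame('wrist'); cv2.imwrite('pics/w4.png',p)
s=cams.grab_frame('scene'); cv2.imwrite('pics/s4.png',cv2.resize(s[0][180:360,300:540],None,fx=3,fy=3))
delta(493.8,208.3,120,.416)"
```

```text
t 6.07 pos [484.9 206.2 123.2] yaw 0.421 tilt z [ 0.028 -0.    -1.   ] F [ 0.1 -0.4 -4.1] w 0.224
units [0.3  0.06 0.11] turn 0.05 len 9.7
```

View pics/w4.png

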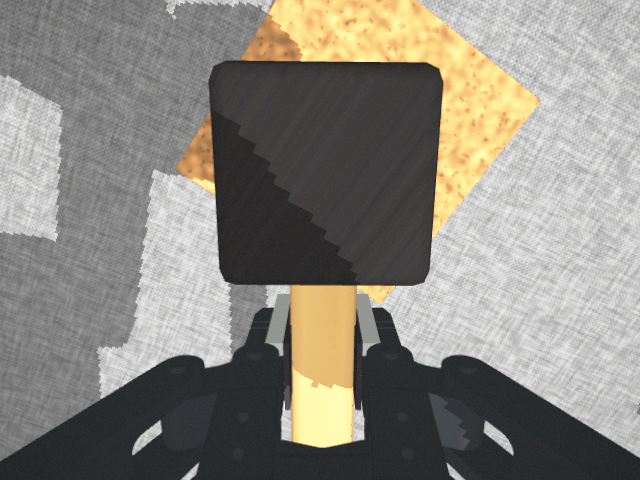

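View pics/s4.png

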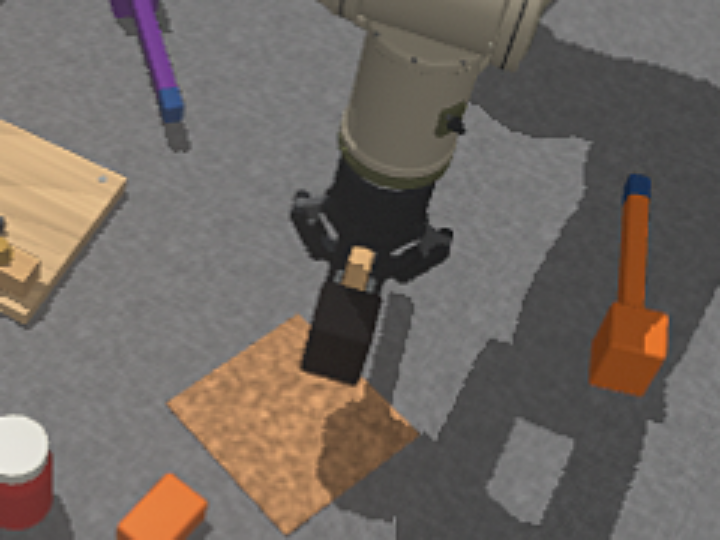

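```bash
cat >> h.py <<'E'
Rg=rot([0.002,0.978,0.209,0.021]); Rg=np.linalg.svd(Rg)[0]@np.linalg.svd(Rg)[2]
PG=np.array([494.9,208.4,20.5])
E
python3 - <<'E'
from h import *
s={"position":PG,"eef_rot":[0.002,0.978,0.209,0.021]}
for uv in [(326,173)]:
    h=at_z("wrist",[uv],74,s)[0]; print(h)
print(at_z("wrist",[(210,62),(442,62),(430,285),(220,285)],74,s).round(1))
hb=np.array([h[0],h[1],4]); o=Rg.T@(hb-PG); print("offset tool",o)
s=robot.get_state(); Rm=rot(s["eef_rot"]); print("head bottom now",s["position"]+Rm@o, "mallet z axis",(Rm@Rg.T@[0,0,1]).round(3))
tcp=np.array([619.8,-79.2,90])-Rm@o; print(tcp); delta(*tcp)
E
```

```text
[547.61364181 231.37665164  74.        ]
[[558.1 261.4  74. ]
 [577.  219.2  74. ]
 [534.1 199.3  74. ]
 [514.8 243.   74. ]]
offset tool [56.79040951  0.35232242 18.80504746]
head bottom now [537.34274729 229.0663463  105.84368384] mallet z axis [0.014 0.005 1.   ]
[ 567.30880536 -102.07166473  107.33395486]
t 6.07 pos [484.9 206.2 123.2] yaw 0.421 tilt z [ 0.028 -0.    -1.   ] F [ 0.1 -0.4 -4.1] w 0.224
units [-1.7  10.5   0.61] turn 0 len 319.5
```

Request:
{"name": "carry_out", "arguments": {
  "plan": [-0.1, 0.5, 0, 0, -0.15, 0.9, 0, 0, -0.15, 1, 0, 0, -0.15, 1, 0, 0, -0.15, 1, 0, 0, -0.15, 1, 0, 0, -0.15, 1, 0, 0, -0.15, 1, 0, 0]
}}

```text
time: 6.73
position: [537.2, -13.3, 111.2]
eef_rot: [0.0, 0.977, 0.214, 0.005]
contact_force: [0.6, 0.9, -3.3]
width: 0.224
```

Request:
{"name": "carry_out", "arguments": {
  "plan": [-0.15, 0.9, 0, 0, -0.15, 0.8, 0, 0, -0.1, 0.6, 0, 0, -0.1, 0.3, 0, 0, 0, 0.1, 0, 0, 0, 0, 0, 0]
}}

```text
time: 7.23
position: [552.6, -102.7, 101.0]
eef_rot: [-0.002, 0.978, 0.21, -0.002]
contact_force: [0.2, 1.2, -2.8]
width: 0.223
```

```bash
cat >> h.py <<'E'
OFF=np.array([56.8,.35,18.8])
def head(x,y,z):
    s=robot.get_state(); Rm=rot(s["eef_rot"]); print("head bottom now",(s["position"]+Rm@OFF).round(1),"mallet z",(Rm@Rg.T@[0,0,1]).round(3))
    delta(*(np.array([x,y,z])-Rm@OFF),yaw=.421)
E
python3 - <<'E'
from h import *
head(619.8,-79.2,80)
p,d=cams.grab_frame('scene'); cv2.imwrite('pics/s5.png',cv2.resize(p[150:330,200:440],None,fx=3,fy=3))
p,d=cams.grab_frame('top'); cv2.imwrite('pics/t5.png',cv2.resize(p[130:290,250:460],None,fx=3.5,fy=3.5))
E
```

```text
head bottom now [604.4 -79.5  82. ] mallet z [0.047 0.002 0.999]
t 7.23 pos [ 552.6 -102.7  101. ] yaw 0.424 tilt z [-0.005  0.003 -1.   ] F [ 0.2  1.2 -2.8] w 0.223
units [0.47 0.2  0.06] turn 0.03 len 15.5
```

View pics/s5.png

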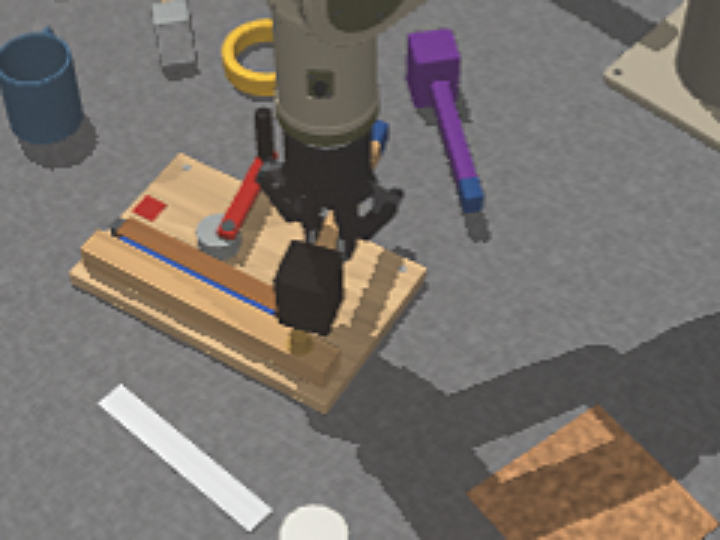

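View pics/t5.png

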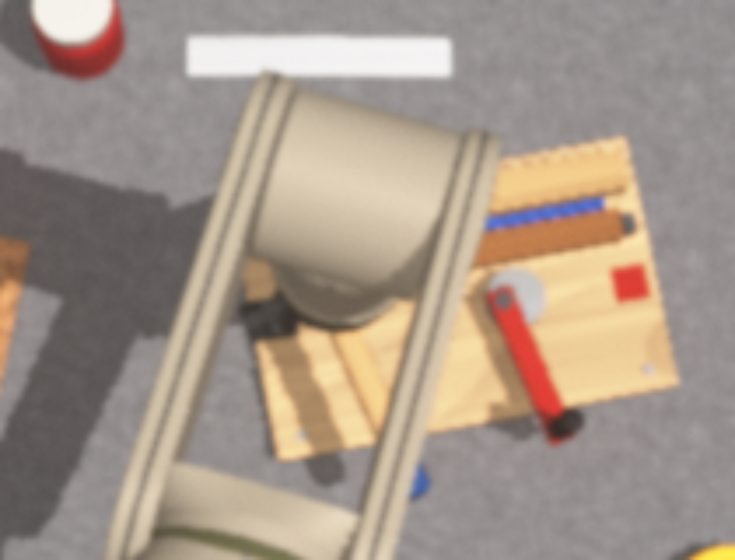

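Request:
{"name": "carry_out", "arguments": {
  "plan": [0.25, 0.1, 0, 0, 0.22, 0.1, 0, 0, 0, 0, 0, 0, 0, 0, 0, 0]
}}

```text
time: 7.67
position: [569.4, -97.0, 101.2]
eef_rot: [-0.003, 0.977, 0.213, -0.002]
contact_force: [0.4, -0.2, -3.4]
width: 0.224
```

Run:
```python
from h import *
head(619.8,-79.2,64)
p,d=cams.grab_frame('scene'); cv2.imwrite('pics/s6.png',cv2.resize(p[180:300,240:380],None,fx=5,fy=5))
```

```text
head bottom now [621.  -73.5  82.2] mallet z [0.047 0.001 0.999]
t 7.67 pos [569.4 -97.  101.2] yaw 0.43 tilt z [-0.005  0.004 -1.   ] F [ 0.4 -0.2 -3.4] w 0.224
units [-0.11  0.16  0.61] turn 0.08 len 19.1
```

View pics/s6.png

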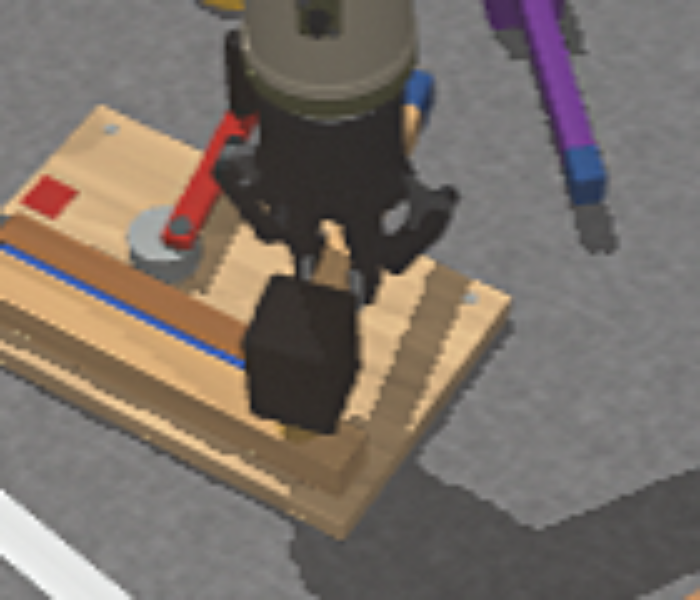

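Request:
{"name": "carry_out", "arguments": {
  "plan": [-0.05, 0.08, 0.15, 0, -0.05, 0.08, 0.15, 0, 0, 0, 0.1, 0, 0, 0, 0, 0]
}}

```text
time: 8.05
position: [568.7, -102.4, 88.3]
eef_rot: [-0.002, 0.977, 0.214, -0.002]
contact_force: [-0.1, 0.1, -3.8]
width: 0.223
```

Run:
```python
from h import *
head(619.8,-79.2,64)
```

```text
head bottom now [620.4 -78.9  69.4] mallet z [0.046 0.001 0.999]
t 8.05 pos [ 568.7 -102.4   88.3] yaw 0.431 tilt z [-0.004  0.004 -1.   ] F [-0.1  0.1 -3.8] w 0.223
units [-0.02  0.    0.18] turn 0.1 len 5.4
```

Request:
{"name": "carry_out", "arguments": {
  "plan": [0, 0, 0.12, 0, 0, 0, 0.12, 0, 0, 0, 0.12, 0, 0, 0, 0.12, 0]
}}

```text
time: 8.38
position: [568.7, -102.8, 73.8]
eef_rot: [-0.002, 0.977, 0.214, -0.001]
contact_force: [-2.1, 0.6, 1.1]
width: 0.225
```

Run:
```python
from h import *
head(619.8,-79.2,50)
```

```text
head bottom now [620.4 -79.3  54.9] mallet z [0.045 0.001 0.999]
t 8.38 pos [ 568.7 -102.8   73.8] yaw 0.43 tilt z [-0.004  0.004 -1.   ] F [-2.1  0.6  1.1] w 0.225
units [-0.02 -0.01  0.16] turn 0.09 len 4.9
```

Request:
{"name": "carry_out", "arguments": {
  "plan": [0, 0, 0.1, 0, 0, 0, 0.1, 0, 0, 0, 0.1, 0]
}}

```text
time: 8.63
position: [568.7, -103.6, 66.1]
eef_rot: [-0.002, 0.977, 0.214, -0.002]
contact_force: [-13.7, -1.6, 18.7]
width: 0.225
```

Run:
```python
from h import *
head(619.8,-79.2,50)
p,d=cams.grab_frame('scene'); cv2.imwrite('pics/s7.png',cv2.resize(p[180:300,240:380],None,fx=5,fy=5))
p,d=cams.grab_frame('wrist'); cv2.imwrite('pics/w7.png',p)
```

```text
head bottom now [620.4 -80.2  47.2] mallet z [0.045 0.003 0.999]
t 8.63 pos [ 568.7 -103.6   66.1] yaw 0.431 tilt z [-0.004  0.003 -1.   ] F [-13.7  -1.6  18.7] w 0.225
units [-0.   -0.04 -0.09] turn 0.09 len 3.0
```

View pics/s7.png

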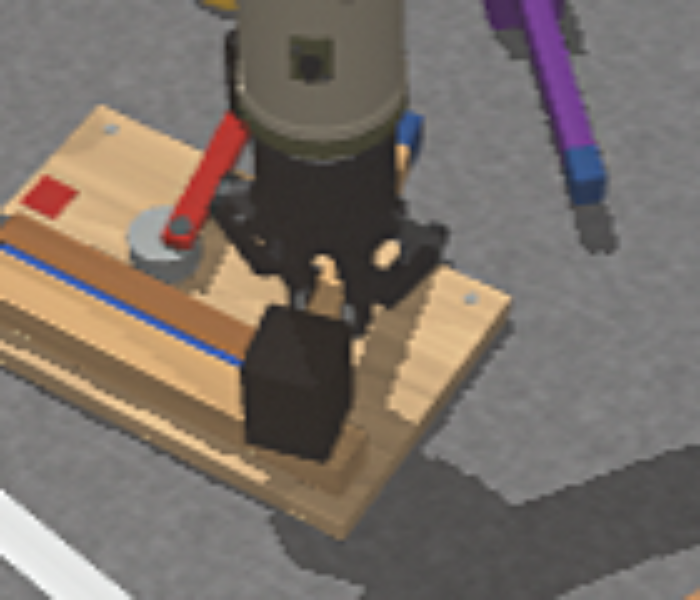

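View pics/w7.png

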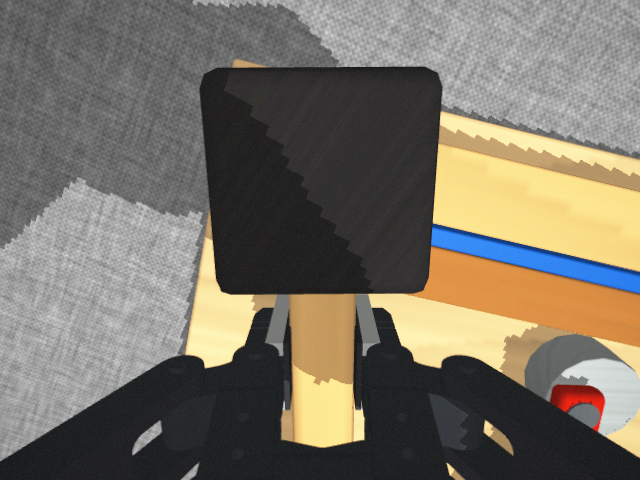

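Force on the tool jumped by about 22 N at the expected depth, so the pin has bottomed. I lift and look.

Request:
{"name": "carry_out", "arguments": {
  "plan": [0, 0, -0.2, 0, 0, 0, -0.3, 0, 0, 0, -0.5, 0, 0, -0.3, -0.6, 0, 0, -0.8, -0.5, 0, 0, -1, -0.4, 0, 0, -1, 0, 0, 0, -1, 0, 0]
}}

```text
time: 9.4
position: [518.6, 6.3, 146.0]
eef_rot: [-0.001, 0.978, 0.21, -0.0]
contact_force: [-0.1, 1.4, -3.5]
width: 0.221
```

Run:
```python
from h import *
head(547.5,231,60)
p,d=cams.grab_frame('scene'); cv2.imwrite('pics/s8.png',cv2.resize(p[200:310,230:370],None,fx=5,fy=5))
P=at_z("scene",[(298,262)],64); print(P)
for z in (64,50): print(z,proj("scene",[619.8,-79.2,z]))
print(cams.silhouettes("scene","lock_pin")[:1] and [ (r["conf"],r["box"],np.percentile(cloud("scene",r["pixels"],d),90,0)) for r in cams.silhouettes("scene","lock_pin")])
```

```text
head bottom now [570.5  29.3 127.2] mallet z [0.042 0.004 0.999]
t 9.4 pos [518.6   6.3 146. ] yaw 0.422 tilt z [-0.     0.001 -1.   ] F [-0.1  1.4 -3.5] w 0.221
units [ 2.06 -6.45  2.25] turn 0.01 len 213.9
[[624.33798146 -78.14627521  64.        ]]
64 [[298.87196045 260.80469374]]
50 [[299.01685936 263.77802582]]
[]
```

View pics/s8.png

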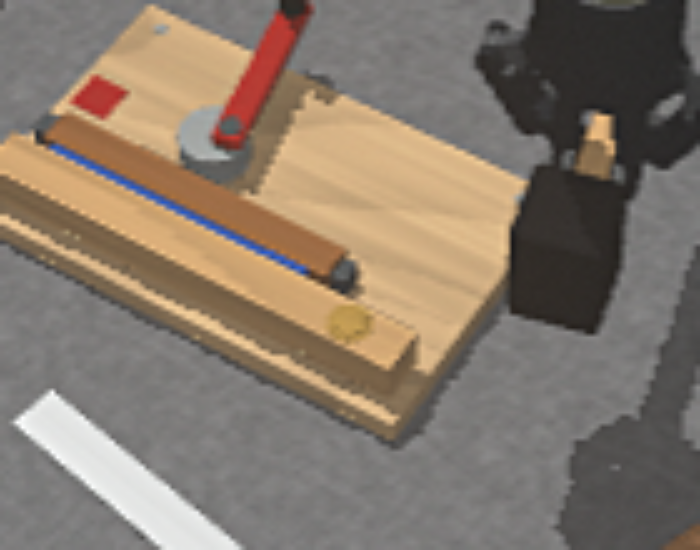

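The pin now sits almost flush with the rail (crop pixel 349,322). Back to the mat.

Request:
{"name": "carry_out", "arguments": {
  "plan": [0.3, -1, 0.2, 0, 0.3, -1, 0.2, 0, 0.3, -1, 0.2, 0, 0.3, -1, 0.2, 0, 0.3, -1, 0.2, 0, 0.3, -0.8, 0.2, 0, 0.2, -0.4, 0.1, 0, 0, 0, 0, 0]
}}

```text
time: 10.17
position: [497.0, 210.0, 108.2]
eef_rot: [-0.0, 0.978, 0.21, 0.003]
contact_force: [1.1, -0.6, -3.9]
width: 0.223
```

Run:
```python
from h import *
head(549,225,30)
```

```text
head bottom now [549.1 233.1  89.8] mallet z [0.035 0.003 0.999]
t 10.17 pos [497.  210.  108.2] yaw 0.424 tilt z [ 0.007  0.002 -1.   ] F [ 1.1 -0.6 -3.9] w 0.223
units [-0.13  0.24  1.99] turn 0.03 len 60.3
```

Request:
{"name": "carry_out", "arguments": {
  "plan": [-0.05, 0.08, 0.5, 0, -0.05, 0.08, 0.6, 0, 0, 0, 0.6, 0, 0, 0, 0.4, 0, 0, 0, 0.1, 0, 0, 0, 0, 0]
}}

```text
time: 10.67
position: [499.6, 203.1, 41.6]
eef_rot: [0.0, 0.977, 0.212, 0.005]
contact_force: [0.2, 0.3, -2.3]
width: 0.227
```

Run:
```python
from h import *
head(548,229,4)
```

```text
head bottom now [551.6 226.3  23.4] mallet z [0.031 0.004 0.999]
t 10.67 pos [499.6 203.1  41.6] yaw 0.426 tilt z [ 0.01   0.001 -1.   ] F [ 0.2  0.3 -2.3] w 0.227
units [-0.08 -0.13  0.65] turn 0.05 len 19.9
```

Request:
{"name": "carry_out", "arguments": {
  "plan": [-0.04, -0.06, 0.2, 0, 0, 0, 0.15, 0, 0, 0, 0.12, 0, 0, 0, 0.1, 0, 0, 0, 0.05, 0]
}}

```text
time: 11.08
position: [500.5, 204.2, 24.8]
eef_rot: [0.0, 0.977, 0.211, 0.008]
contact_force: [0.2, -0.2, -3.1]
width: 0.224
```

Run:
```python
from h import *
head(548,229,4)
```

```text
head bottom now [552.6 227.3   6.8] mallet z [0.027 0.003 1.   ]
t 11.08 pos [500.5 204.2  24.8] yaw 0.425 tilt z [ 0.015  0.002 -1.   ] F [ 0.2 -0.2 -3.1] w 0.224
units [-0.12 -0.11  0.09] turn 0.04 len 5.7
```

Request:
{"name": "carry_out", "arguments": {
  "plan": [0, 0, 0.08, 0, 0, 0, 0.08, 0, 0, 0, 0.06, 0]
}}

```text
time: 11.33
position: [501.1, 204.4, 19.7]
eef_rot: [0.0, 0.977, 0.211, 0.008]
contact_force: [-19.5, -8.3, 32.7]
width: 0.217
```

Run:
```python
from h import *
head(548,229,4)
```

```text
head bottom now [553.2 227.5   1.7] mallet z [0.027 0.003 1.   ]
t 11.33 pos [501.1 204.4  19.7] yaw 0.426 tilt z [ 0.015  0.002 -1.   ] F [-19.5  -8.3  32.7] w 0.217
units [-0.14 -0.12 -0.08] turn 0.04 len 5.9
```

Request:
{"name": "carry_out", "arguments": {
  "plan": [0, 0, -0.05, 0, 0, 0, 0, 0]
}}

```text
time: 11.5
position: [501.7, 204.6, 22.2]
eef_rot: [0.0, 0.977, 0.211, 0.008]
contact_force: [1.4, -0.6, -4.0]
width: 0.223
```

Request:
{"name": "carry_out", "arguments": {
  "plan": [0, 0, 0, 0, 0, 0, 0, 0, 0, 0, 0, 0, 0, 0, 0, 0, 0, 0, 0, 0],
  "jaw": 60
}}

```text
time: 11.92
position: [503.9, 205.4, 23.7]
eef_rot: [0.0, 0.977, 0.211, 0.011]
contact_force: [0.2, -0.3, 0.7]
width: 0.703
```

Run:
```python
from h import *
head(548,229,4)
p,d=cams.grab_frame('wrist'); cv2.imwrite('pics/w9.png',p)
```

```text
head bottom now [556.2 228.6   6.1] mallet z [0.021 0.001 1.   ]
t 11.92 pos [503.9 205.4  23.7] yaw 0.426 tilt z [ 0.021  0.004 -1.   ] F [ 0.2 -0.3  0.7] w 0.703
units [-0.24 -0.13  0.07] turn 0.05 len 8.4
```

View pics/w9.png

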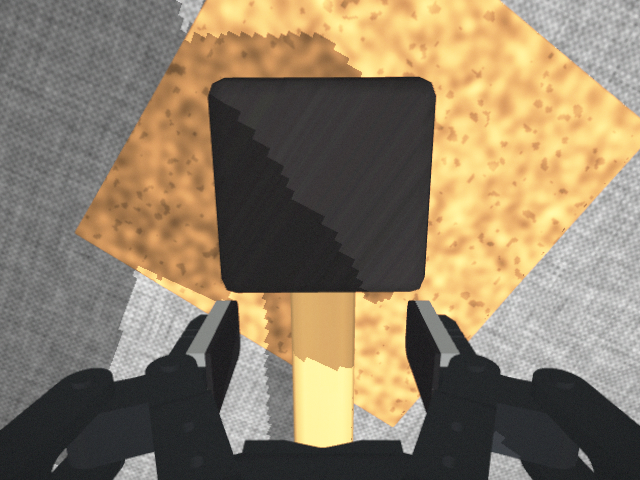

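The mallet stands upright on the mat and both pads are clear of the handle (gaps at cols 238–292 and 355–407). I lift off and go to the lever.

Request:
{"name": "carry_out", "arguments": {
  "plan": [0, 0, -0.4, 0, 0, 0, -0.8, 0, 0, 0, -1, 0, 0, 0, -1, 0, 0, 0, -1, 0, 0, 0, -0.8, 0, 0, 0, 0, 0]
}}

```text
time: 12.55
position: [497.9, 203.9, 182.4]
eef_rot: [0.0, 0.977, 0.211, 0.008]
contact_force: [0.6, -0.0, 0.8]
width: 0.705
```

Run:
```python
from h import *
p,d=cams.grab_frame('scene'); cv2.imwrite('pics/s10.png',cv2.resize(p[190:370,230:470],None,fx=3,fy=3))
for u,v in [(299,263),(299,264),(300,264),(303,266)]: print(with_depth("scene",[(u,v)],[d[v,u]]).round(1))
delta(472,-262,160,.354)
```

```text
[[618.3 -80.7  50.8]]
[[621.6 -77.4  52.5]]
[[619.3 -75.9  51.5]]
[[617.  -66.7  48.4]]
t 12.6 pos [497.5 203.8 180.6] yaw 0.426 tilt z [ 0.015  0.002 -1.   ] F [ 0.1 -0.5  1.2] w 0.704
units [-7.2  13.79  0.64] turn 0.69 len 466.9
```

View pics/s10.png

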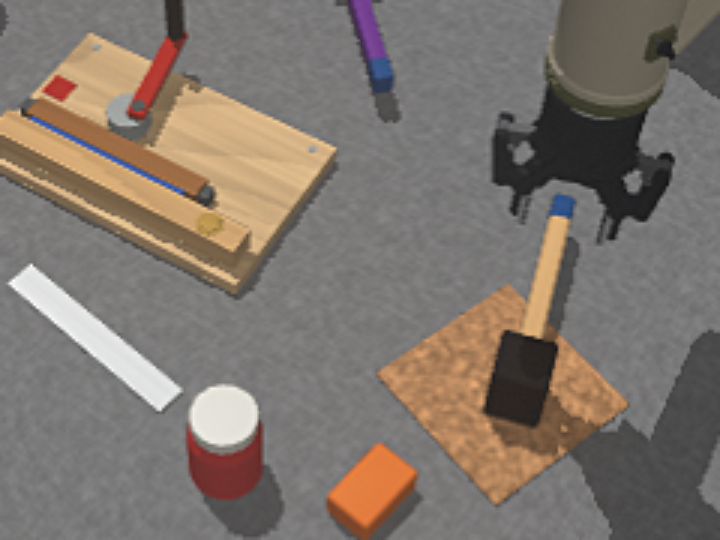

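Request:
{"name": "carry_out", "arguments": {
  "plan": [-0.48, 0.9, -0.05, 0.08, -0.48, 0.9, -0.05, 0.08, -0.48, 0.9, -0.05, 0.08, -0.48, 0.9, -0.05, 0.08, -0.48, 0.9, -0.05, 0.08, -0.48, 0.9, -0.05, 0.08, -0.48, 0.9, -0.05, 0.08, -0.48, 0.9, -0.05, 0.08]
}}

```text
time: 13.27
position: [469.9, -43.2, 187.6]
eef_rot: [-0.002, 0.983, 0.182, 0.005]
contact_force: [1.3, -0.2, -0.8]
width: 0.7
```

Request:
{"name": "carry_out", "arguments": {
  "plan": [-0.48, 0.9, -0.05, 0, -0.48, 0.9, -0.05, 0, -0.48, 0.9, -0.05, 0, -0.48, 0.9, -0.05, 0, -0.48, 0.7, -0.05, 0, -0.2, 0.4, 0, 0, 0, 0, 0, 0]
}}

```text
time: 13.85
position: [439.3, -214.2, 188.2]
eef_rot: [-0.004, 0.984, 0.179, 0.001]
contact_force: [0.5, 1.1, -0.1]
width: 0.704
```

Run:
```python
from h import *
delta(472,-262,160,.354)
s=robot.get_state()
p,d=cams.grab_frame('wrist'); cv2.imwrite('pics/w11.png',p); np.save("w11.npy",d)
print(proj("wrist",[[472,-262,114],[566.1,-227.5,54],[585.6,-325.6,18]],s).round(1))
```

```text
t 13.85 pos [ 439.3 -214.2  188.2] yaw 0.361 tilt z [-0.     0.008 -1.   ] F [ 0.5  1.1 -0.1] w 0.704
units [0.46 1.88 0.93] turn 0.06 len 64.4
[[429.2 228.7]
 [419.3  39.1]
 [552.5  73. ]]
```

View pics/w11.png

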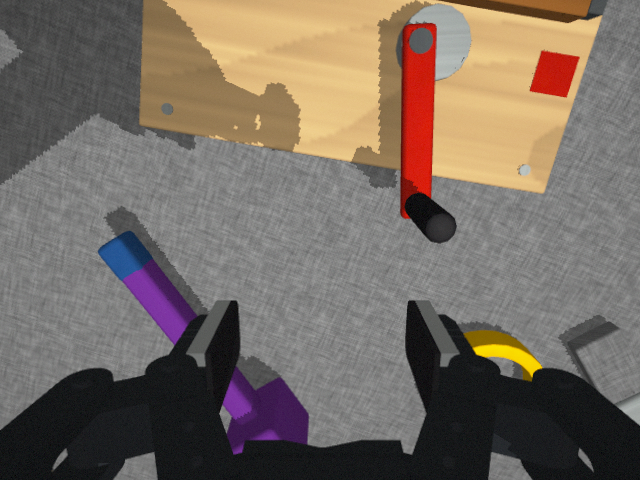

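Run:
```python
from h import *
s=robot.get_state()
q=at_z("wrist",[(440,228)],114,s)[0]; print(q)
b=at_z("wrist",[(420,40)],54,s)[0]; m=at_z("wrist",[(554.5,74)],18,s)[0]; print(b,m)
v=q-b; print(np.hypot(*v[:2]),(np.arctan2(v[1],v[0])-.196+np.pi)%(2*np.pi))
d=np.load("w11.npy"); print(with_depth("wrist",[(440,228)],[d[228,440]],s))
delta(q[0],q[1],150,.37)
```

```text
[ 474.40183363 -265.8593464   114.        ]
[ 565.67928258 -226.78644832   54.        ] [ 585.36273178 -325.75322309   18.        ]
99.28879116669796 0.20846587120748028
[[ 474.12285791 -266.51985827  112.13670422]]
t 13.9 pos [ 439.3 -213.1  188. ] yaw 0.361 tilt z [-0.001  0.009 -1.   ] F [-0.6 -1.3  0.1] w 0.702
units [0.47 2.07 1.25] turn -0.09 len 73.9
```

The post's top is at (440,228), the lever bolt at (420,40) and the red mark at (554,74). The bolt and mark agree with the jig fit. The lever stands at about 0.2 rad.

Request:
{"name": "carry_out", "arguments": {
  "plan": [0.12, 0.6, 0.2, -0.1, 0.12, 0.6, 0.2, -0.1, 0.12, 0.5, 0.1, -0.1, 0.1, 0.3, 0, -0.1, 0, 0.1, 0, 0, 0, 0, 0, 0]
}}

```text
time: 14.4
position: [475.8, -261.3, 168.1]
eef_rot: [-0.008, 0.979, 0.202, -0.001]
contact_force: [0.1, 0.1, 1.1]
width: 0.703
```

Run:
```python
from h import *
delta(474.3,-266.2,75,.4)
s=robot.get_state()
p,d=cams.grab_frame('wrist'); cv2.imwrite('pics/w12.png',p); np.save("w12.npy",d)
print(proj("wrist",[[474.3,-266.2,114]],s).round(1))
```

```text
t 14.4 pos [ 475.8 -261.3  168.1] yaw 0.407 tilt z [-0.005  0.015 -1.   ] F [0.1 0.1 1.1] w 0.703
units [-0.11  0.18  3.1 ] turn 0.07 len 93.2
[[330.9 272.4]]
```

View pics/w12.png

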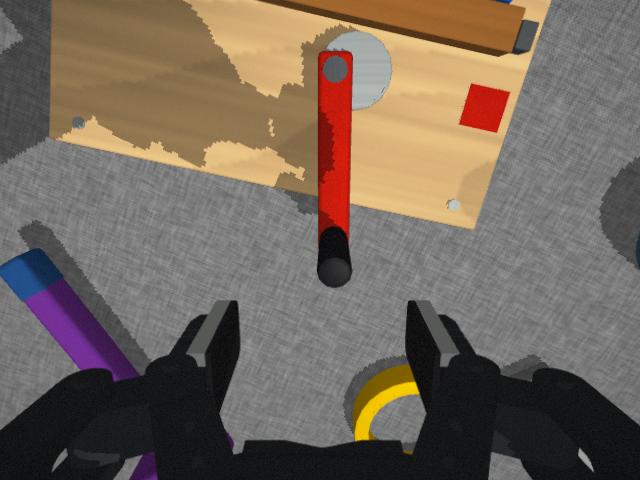

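Request:
{"name": "carry_out", "arguments": {
  "plan": [-0.06, 0.1, 0.4, 0, -0.05, 0.1, 0.5, 0, 0, 0, 0.5, 0, 0, 0, 0.2, 0, 0, 0, 0, 0]
}}

```text
time: 14.87
position: [474.2, -263.9, 116.8]
eef_rot: [-0.008, 0.979, 0.203, -0.001]
contact_force: [0.1, 0.4, 0.6]
width: 0.705
```

Run:
```python
from h import *
delta(474.3,-266.2,74,.4)
```

```text
t 14.87 pos [ 474.2 -263.9  116.8] yaw 0.409 tilt z [-0.004  0.015 -1.   ] F [0.1 0.4 0.6] w 0.705
units [-0.03  0.09  1.43] turn 0.09 len 42.9
```

Request:
{"name": "carry_out", "arguments": {
  "plan": [-0.03, 0.08, 0.4, 0, 0, 0, 0.5, 0, 0, 0, 0.4, 0, 0, 0, 0.1, 0, 0, 0, 0, 0]
}}

```text
time: 15.28
position: [474.3, -265.6, 72.4]
eef_rot: [-0.007, 0.979, 0.204, -0.0]
contact_force: [0.7, 0.3, 0.6]
width: 0.706
```

Run:
```python
from h import *
delta(474.3,-266.2,74,.4)
p,d=cams.grab_frame('wrist'); cv2.imwrite('pics/w13.png',p); np.save("w13.npy",d)
```

```text
t 15.28 pos [ 474.3 -265.6   72.4] yaw 0.41 tilt z [-0.003  0.014 -1.   ] F [0.7 0.3 0.6] w 0.706
units [-0.01  0.02 -0.05] turn 0.1 len 1.7
```

View pics/w13.png

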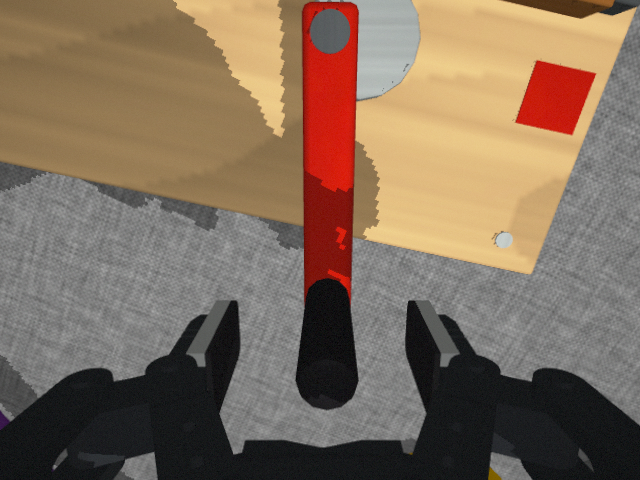

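The post stands centred between the pads (about col 327, pads at 238 and 407). I close the jaws.

Request:
{"name": "carry_out", "arguments": {
  "plan": [0, 0, 0, 0, 0, 0, 0, 0, 0, 0, 0, 0, 0, 0, 0, 0, 0, 0, 0, 0, 0, 0, 0, 0],
  "jaw": 0
}}

```text
time: 15.83
position: [475.4, -266.5, 74.9]
eef_rot: [-0.006, 0.979, 0.204, 0.001]
contact_force: [-0.1, -0.8, -2.5]
width: 0.197
```

```bash
cat >> h.py <<'E'
PV=np.array([566.0,-227.2])
def lev():
    s=robot.get_state(); Rm=rot(s["eef_rot"]); P=s["position"]-Rm[:,2]*19
    v=P[:2]-PV; a=(np.arctan2(v[1],v[0])-.196+np.pi)%(2*np.pi)
    print("t",round(s["time"],2),"pos",s["position"].round(1),"tilt",Rm[:,2].round(3),"r",np.hypot(*v).round(1),"lever",a.round(3),"yaw",np.arctan2(Rm[1,0],Rm[0,0]).round(3),"F",s["contact_force"].round(1),"M",s["moment"].round(2),"w",round(s["width"],3))
E
python3 -c "
from h import *
lev()"
```

```text
t 15.83 pos [ 475.4 -266.5   74.9] tilt [-0.001  0.012 -1.   ] r 98.8 lever 0.216 yaw 0.41 F [-0.1 -0.8 -2.5] M [-0.4  -0.19 -0.06] w 0.197
```

Request:
{"name": "carry_out", "arguments": {
  "plan": [0.01, 0.29, 0, -0.83, 0.01, 0.29, 0, -0.83, 0.01, 0.29, 0, -0.83, 0.01, 0.29, 0, -0.83]
}}

```text
time: 16.17
position: [494.2, -295.4, 74.8]
eef_rot: [-0.006, 0.927, 0.375, 0.002]
contact_force: [1.0, 1.9, -1.6]
width: 0.201
```

```bash
python3 -c "
from h import *
lev()"
```

```text
t 16.17 pos [ 494.2 -295.4   74.8] tilt [-0.001  0.012 -1.   ] r 99.2 lever 0.565 yaw 0.769 F [ 1.   1.9 -1.6] M [-0.04 -0.26 -0.16] w 0.201
```

Request:
{"name": "carry_out", "arguments": {
  "plan": [0.01, 0.29, 0, -0.83, 0.01, 0.29, 0, -0.83, 0.01, 0.29, 0, -0.83, 0.01, 0.29, 0, -0.83, 0.01, 0.29, 0, -0.83, 0.01, 0.29, 0, -0.83]
}}

```text
time: 16.67
position: [539.5, -323.1, 74.8]
eef_rot: [-0.006, 0.791, 0.611, 0.003]
contact_force: [-1.1, 2.5, 0.4]
width: 0.194
```

```bash
python3 -c "
from h import *
lev()"
```

```text
t 16.67 pos [ 539.5 -323.1   74.8] tilt [-0.003  0.014 -1.   ] r 99.7 lever 1.107 yaw 1.315 F [-1.1  2.5  0.4] M [ 0.05  0.2  -0.23] w 0.194
```

Request:
{"name": "carry_out", "arguments": {
  "plan": [0.01, 0.29, 0, -0.83, 0.01, 0.29, 0, -0.83, 0.01, 0.29, 0, -0.83, 0.01, 0.29, 0, -0.83, 0, 0, 0, 0]
}}

```text
time: 17.08
position: [575.4, -326.4, 74.9]
eef_rot: [-0.007, 0.666, 0.746, 0.004]
contact_force: [0.9, 1.8, 0.7]
width: 0.196
```

```bash
python3 -c "
from h import *
lev()"
```

```text
t 17.08 pos [ 575.4 -326.4   74.9] tilt [-0.005  0.016 -1.   ] r 100.0 lever 1.47 yaw 1.683 F [0.9 1.8 0.7] M [-0.26 -0.09 -0.21] w 0.196
```

Request:
{"name": "carry_out", "arguments": {
  "plan": [0.01, 0.17, 0, -0.45, 0, 0.15, 0, -0.45, 0, 0, 0, 0, 0, 0, 0, 0, 0, 0, 0, 0]
}}

```text
time: 17.5
position: [583.7, -325.3, 74.9]
eef_rot: [-0.007, 0.635, 0.773, 0.004]
contact_force: [-0.8, -0.1, -2.2]
width: 0.191
```

Run:
```python
from h import *
lev()
s=robot.get_state()
p,d=cams.grab_frame('wrist'); cv2.imwrite('pics/w14.png',p)
p2,d2=cams.grab_frame('scene'); cv2.imwrite('pics/s14.png',cv2.resize(p2[150:350,200:460],None,fx=3,fy=3))
print(proj("wrist",[[585.5,-325.7,18],[585.5,-325.7,114]],s))
lev()
```

```text
t 17.5 pos [ 583.7 -325.3   74.9] tilt [-0.007  0.015 -1.   ] r 100.0 lever 1.554 yaw 1.766 F [-0.8 -0.1 -2.2] M [-0.41 -0.07 -0.24] w 0.191
[[327.44528404 266.9945383 ]
 [330.23815288 381.0976443 ]]
t 17.6 pos [ 583.6 -325.3   74.8] tilt [-0.007  0.015 -1.   ] r 100.0 lever 1.553 yaw 1.767 F [-0.3  1.1 -0.6] M [-0.4  -0.12 -0.3 ] w 0.195
```

View pics/w14.png

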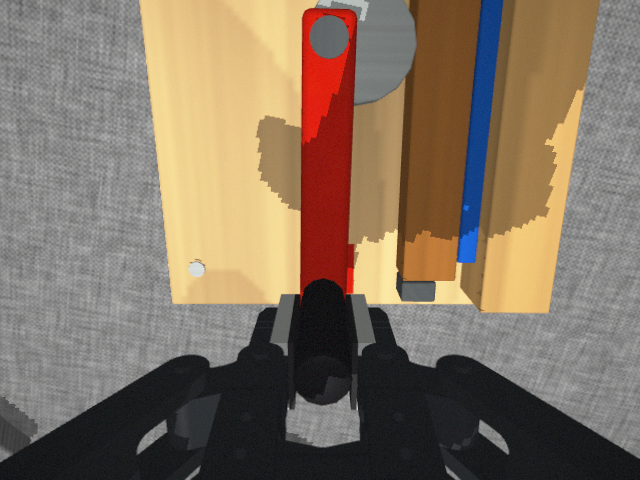

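View pics/s14.png

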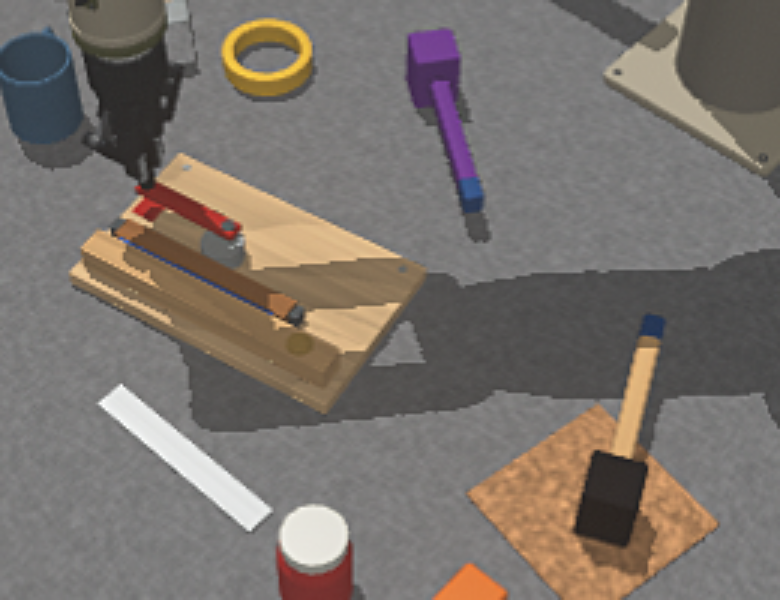

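The lever arm runs parallel to the batten (col 328). The cam meets the batten and the post covers the red mark. The fingers hold it at about 1.555 rad and it is still. I hand in now.

```bash
python3 -c "
from h import *
print(robot.close_job()); lev()"
```

```text
the job is handed in; nothing more can be done
None
the job is handed in; nothing more can be done
```

The job is handed in at about 17.6 s of the 58 s. The pin is down, the mallet is back on its mat, and the fingers hold the cam lever over the red mark. Handing in gave no verdict, and the state can't be read afterwards.

- **Pin:** I pressed it down with the mallet head until the force on the tool rose by about 22 N. In the later picture its top is about 51 mm above the table with the rail at 48 mm. That is about 13 of 14 mm down.
- **Mallet:** It stands upright on the cork mat, released, with its head about 14 mm from the mat's middle. Before I let go it was pressed onto the mat with a brief force of about 36 N. The pictures after that show it standing normally.
- **Lever:** The fingers grip the post, with the pads stopped on it at about 16–17 mm. From the tool pose the lever is at about 1.55 rad, and it did not move between the last two readings. The wrist picture shows the arm parallel to the batten and the cam against it.
- **Not measured:** I did not measure the pad's travel or the force between cam and batten; I judged them from the lever angle and the picture. The force reading at the end was within sensor noise of about 1–2 N, so finger force on the post rests on the closed grip.
- **Disagreement:** The first estimate of the lever's starting angle (0.16 rad, top camera) differed from the wrist camera's (0.21 rad). I used the wrist value for the grasp.
- **Bystanders:** Nothing came near them, and the tape, mug, jar and rule look unmoved in the last picture.

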